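# Bare the terminals of the vibrating table's control unit

### The job

The blue control unit is to be wired, so bare its terminals: press the orange snap tab down so that the grey cover springs up at that end, then push the cover by its thumb rib straight back off its seat until the whole terminal compartment is open and the cover lies on the unit's slotted deck. Use the fingertips only: the cover is slid, never picked up, and the things lying beside the unit stay where they are. Finish clear of everything.

Things in the scene. Friction and masses are not known exactly. Their poses are not given: they have to be found in the camera images.
- control_unit: Blue control unit lying flat, screwed to the bench (never moves): 275 mm long (own x, from the tab end to the black cooling block), 114 mm wide (own y), 36 mm high. Origin on the bench, on the centre line; near face at x = -130 mm. Feet stick out 20 mm at both sides and two black glands 19 mm at the left (+y), all below 25 mm.
- compartment (a point): Middle of the mouth of the terminal compartment in the unit's near end (unit x = -77 mm), at rim height, 36 mm; hidden by the cover at first. With its walls (8 mm thick) it runs from unit x = -130 to -30 mm; the terminals inside stay below 23 mm.
- deck (a point): Middle of the flat slotted deck behind the compartment (unit x = +45 mm), level with the rim, 36 mm up. It runs from unit x = -30 to +120 mm, where the black finned cooling block, 24 mm higher, stops the cover.
- snap_tab (a joint): Angle of the orange snap tab, a sprung rocker on the unit's near face. 0 = at rest, its nose hooked 4 mm over the cover's edge; it grows as the pad is pressed down. The nose lets go at about 0.2 (pad sunk 5 mm); the stop is at 0.34 (9 mm). Takes 1.5 N to start, 6 N at the stop; springs back when let go.
- tab_pad (a point): Middle of the top of the tab's pad, to be pressed down: 34 mm above the bench at rest, on the centre line, 41 mm outside the unit's near face. The pad is 26 mm long (unit's x), 36 mm wide. The upright part of the tab, 26 mm from this point on the unit's side, is 45 mm high above the bench and leans 9 mm toward the pad when pressed.
- cover: Loose grey plastic cover, 118 mm long (own x, along the unit's x), 124 mm wide, 0.1 to 0.2 kg, plate 4 mm thick. Origin: middle of the plate's underside, seated at unit x = -79 mm, 36 mm up. Skirts 8 mm deep outside the unit's sides guide it with 2 mm play. It can slide 140 mm back to the cooling block; the compartment is fully open after 108 mm.
- cover_edge (a point): Middle of the cover's near edge, plate underside, 36 mm up when seated. Lugs 6 mm deep at the near corners hang before the unit's near wall and bar sliding while it is seated. With the tab pressed, sprung pins raise this edge 9 to 10 mm and hold it up. After some 15 mm of sliding it drops 3 to 4 mm and the lugs ride on the rim.
- cover_rib (a point): Middle of the near face of the cover's upright thumb rib: the face to push along the unit's +x. The rib is 80 mm wide, 6 mm thick, rises 14 mm above the plate (this point: 7 mm above it) and stands 8 mm in from the near edge. 47 mm above the bench while seated, 56 mm once sprung up, 53 mm while the lugs ride on the rim.
- screwdriver: Screwdriver with yellow handle, 209 mm long, lying to the right of the unit; a bystander.
- log_book: Dark red pocket log book, 110 x 66 x 17 mm, lying to the left of the unit; a bystander.
- bolt: Steel clamp bolt, 79 mm long, lying to the right of the unit; a bystander.
There are look-alikes about, which are no part of the job. Several things have the shape of the cover; the one meant has the colours described above.

How it is judged (in metres and radians):
On the way, in this order (a step that is already met when the one before it is completed fails the run):
1. the snap tab is pressed in while the cover is still on its seat (value of joint snap_tab above 0.17 rad and x of cover in the frame of control_unit below -0.07 m), for 0.05 s.
2. the released cover is being pushed back along the unit by the fingers (x of cover in the frame of control_unit above -0.05 m and contact force between the fingers and cover above 0.1 N and height (world z) of cover below 0.055 m), for 0.05 s.
At the end, for the whole second after the job is handed in: The cover lies at rest, right way up, on the unit's deck (tilted less than 0.15 rad, within 10 mm of the centre line), pushed back at least 103 mm from its seat so that the terminal compartment is open; the snap tab has sprung back (x of cover in the frame of control_unit between 0.024 and 0.07 m and y of cover in the frame of control_unit between -0.01 and 0.01 m and height (world z) of cover between 0.033 and 0.046 m and angle between cover's own z axis and vertical below 0.15 rad and value of joint snap_tab below 0.1 rad and linear speed of cover below 0.02 m/s); the robot touches nothing.
It fails at once if the cover is lifted (its middle rises more than 22 mm above its seated height) or tipped up (height (world z) of cover above 0.058 m or angle between cover's own z axis and vertical above 0.35 rad).
It fails at once if a bystander is moved more than 15 mm (distance of any of screwdriver, log_book, bolt from where it was at the start of the episode above 0.015 m).
It also fails if it takes over 48 s, if anything falls off the work surface, if the arm or the gripper's body presses on something with over 40 N, if the wrist force passes 120 N, or if a joint passes its speed limit or range.

### The arm

A 6-joint arm with a two-finger parallel gripper is mounted at the origin on a cart in front of the work surface, level with it; the furniture and walls round the work are solid. World frame = base frame: x ahead of the robot, y to its left, z up, the work surface at z = 0. Lengths are in mm, angles in rad, forces in N, time in s.
With the tool pointing down it reaches from about 350 to 850 mm from the base axis. Payload 8.1 kg.
Tool frame: the origin (TCP) lies on the front face of the gripper's body, between the roots of the fingers; the fingertips stand 73 mm ahead of it and the grasp point (between the pads) lies 54 mm ahead of it (bot.grasp_offset is the distance from the TCP to the grasp point, in mm); z points along the fingers, x is the direction in which the jaws open and shut, and the axes are right-handed (so a half turn about z gives the same grasp; the last joint's range is limited). The gripper opens to 85 mm and grips with 20 to 120 N. Pads are 22 mm wide; open, the fingers measure 114 mm over their backs; the gripper's body (76 mm by 85 mm) begins 54 mm behind the grasp point. The pads swing forward as they close: fully open they stand 13 mm farther back than shut.
Start: joints at [1.243, 0.13, 1.488, -0, 1.523, -0.085], TCP at [144.231, 582.412, 303.892] pointing down, gripper open.
Joint ranges: [-2.96, 2.96], [-0.89, 2.26], [0.02, 2.5], [-1.34, 4.48], [0, 2.73], [-2.66, 2.66]. Speed limits (rad/s): [2.39, 2.39, 2.79, 3.14, 3.14, 3.14].

### API

Orientations are given as [roll, pitch, yaw] about the fixed x, y, z axes, in that order (R = Rz(yaw) Ry(pitch) Rx(roll)).
In Python, from bench import bot, optics gives the robot as it stands.
- The arm moves only by the tool servo_tool, never from a script. Its argument "increments" is a list of rows, each a list of 5 numbers: the closure, from 0 (fully open) to 1 (shut), then the shift along the tool's x, y, z in cm, then the turn about the tool's z in rad. In form: [[claw, dx, dy, dz, spin], ...]. A call has 1 to 20 rows; each row shifts and turns the commanded pose from where the row before left it, along the tool's axes as they then stand; what a row does not reach is not made up. A row lasts 1/12 s, in which the tool goes at most 41.7 mm and 7.16 degrees, less where a joint would pass 70% of its speed; a pose out of reach is approached as far as the arm can. A call with a gripper value outside its range is refused whole. The fingers move at their own pace and stop on an object; "force" is the grip in N (left out, the last holds). Time passes only in rows, so rows that do not move let the fingers close. It gives the time, the measured TCP pose, the force and the opening at its end, in the units of the state.
- bot.get_state(): the state, without advancing time (a new reading comes with each control period).
- optics.read_camera(name): name is "scene" or "side" or "wrist"; returns the picture (400x640x3 uint8, blue, green, red); there is no depth.
- optics.get_calibration(name): a dict with "camera_matrix" (3x3 intrinsics, pixels), "dist_coeffs" ([k1, k2, p1, p2, k3] as OpenCV has them; the pictures are not rectified), "R" (3x3) and "t" (3): a world point X has camera coordinates R X + t. Camera axes: x right, y down, z forward; pixel columns grow to the right and rows downward; lengths in mm; the calibration is good to about 2 mm. A picture is of the moment at which its call begins: read the wrist's pose just before it. get_calibration takes no time and is no camera call; for the wrist camera it gives the pose at the moment of the call.
- bot.sign_off(): hands the job in, once; it reports no verdict.
The state is a dict: "t": time; "joint_positions": joint angles; "joint_velocities": joint speeds; "tau": joint torques, N m; "tool_pos": TCP position; "ee_rot": TCP orientation; "wrist_force": force on the tool from outside, world axes, zero at the start; "ft_torque": the same for the moment, N m; "finger_gap": opening from 0.0 (shut) to 1.0 (fully open).
Only numpy, scipy, OpenCV 4.12 (cv2) and the standard library are available. Lean on these libraries where they do the work, as an engineer would, in place of code of your own. Each camera call takes 0.05 s, during which the arm holds its last target.

## Working session

There is one attempt and no reset: what is moved stays moved. The work goes in short steps, Python scripts to look and compute and a tool call to move; the robot and the scene stay as the last step left them, time stands still between calls to the robot, and variables do not carry over. Pictures are saved under pics/ and viewed, and the job is handed in when it is done.

Besides the shell and the picture viewer there is one more tool, called after "Request:" in YAML: its name, and indented under it one key for each argument. servo_tool: Moves the arm, as the interface text tells. Its arguments: {"type":"object","properties":{"increments":{"type":"array"},"force":{"type":"number"}},"required":["increments"]}

```bash
mkdir -p pics; ls; cat > h.py <<'E'
import numpy as np,cv2
from bench import bot,optics
def snap(n,f):
    im=optics.read_camera(n); cv2.imwrite('pics/'+f,im); return im
E
python3 - <<'E'
from h import *
s=bot.get_state();print(s)
snap('scene','s0.png');snap('side','d0.png')
for n in('scene','side'):
    c=optics.get_calibration(n);print(n,c)
E
```

```text
pics
{'t': 0.0, 'joint_positions': array([ 1.24258210e+00,  1.31171871e-01,  1.48928815e+00, -1.82196530e-05,
        1.52298286e+00, -8.53875294e-02]), 'joint_velocities': array([-1.31361006e-03,  1.04565087e-03,  2.98146936e-05,  3.41352482e-03,
       -6.68497809e-04, -9.44999144e-04]), 'tau': array([ 2.70210250e-03, -5.69411445e+01, -5.00549948e+01,  1.50779401e-04,
        1.53220753e-02,  6.56990920e-06]), 'tool_pos': array([144.11050921, 582.00929543, 302.83303044]), 'ee_rot': array([-3.14145299e+00,  1.84504130e-03,  1.32797064e+00]), 'wrist_force': array([-0.28127972,  0.76795031,  0.81862144]), 'ft_torque': array([0.00795405, 0.02386545, 0.00031654]), 'finger_gap': 0.9995676173480487}
scene {'camera_matrix': array([[413.61251623,   0.        , 312.08426129],
       [  0.        , 413.61251623, 194.09422518],
       [  0.        ,   0.        ,   1.        ]]), 'dist_coeffs': array([-0.04350976,  0.        ,  0.        ,  0.        ,  0.        ]), 'R': array([[-0.90120736, -0.43304055, -0.01735455],
       [-0.31302278,  0.67808679, -0.66499251],
       [ 0.29973662, -0.59386377, -0.74664837]]), 't': array([ 575.71731893,  140.35675199, 1132.96563858])}
side {'camera_matrix': array([[423.33005198,   0.        , 321.47582379],
       [  0.        , 423.33005198, 197.18109717],
       [  0.        ,   0.        ,   1.        ]]), 'dist_coeffs': array([-0.02200113,  0.        ,  0.        ,  0.        ,  0.        ]), 'R': array([[ 0.86613631, -0.49978196, -0.00508802],
       [-0.1912854 , -0.32206377, -0.9271919 ],
       [ 0.46175512,  0.80404783, -0.37455212]]), 't': array([-420.95468981,  200.12023975,  629.7958019 ])}
```

View pics/s0.png

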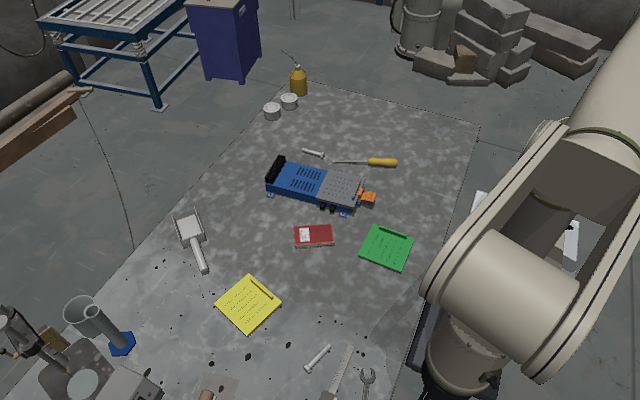

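View pics/d0.png

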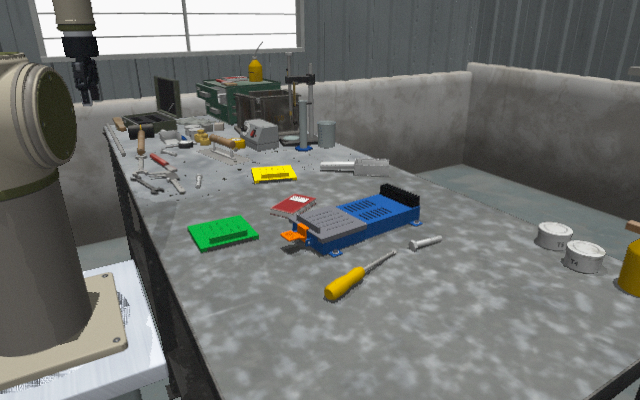

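The unit shows in both views. In the scene picture the orange tab is at (368,197), the grey cover at (342,187) and the cooling block at (276,168). In the side picture the tab is at (295,233). The screwdriver and bolt lie on its right and the log book on its left. The green and yellow plates are look-alikes. Next I'll zoom in to measure.

```bash
cat >> h.py <<'E'
def ray(n,uv,c=None):
    c=c or optics.get_calibration(n)
    p=cv2.undistortPoints(np.array([[uv]],float),c['camera_matrix'],c['dist_coeffs'])[0,0]
    R=c['R'];o=-R.T@c['t'];d=R.T@np.array([p[0],p[1],1.]);return o,d/np.linalg.norm(d)
def onz(n,uv,z,c=None):
    o,d=ray(n,uv,c);return o+d*(z-o[2])/d[2]
def tri(rs):
    A=0;b=0
    for o,d in rs:
        P=np.eye(3)-np.outer(d,d);A=A+P;b=b+P@o
    X=np.linalg.solve(A,b);return X,[np.linalg.norm(np.cross(X-o,d)) for o,d in rs]
def proj(n,X,c=None):
    c=c or optics.get_calibration(n)
    return cv2.projectPoints(np.array(X,float).reshape(-1,1,3),cv2.Rodrigues(c['R'])[0],c['t'],c['camera_matrix'],c['dist_coeffs'])[0].reshape(-1,2)
def crop(src,dst,x0,y0,w,h,k):
    im=cv2.imread('pics/'+src)[y0:y0+h,x0:x0+w]
    cv2.imwrite('pics/'+dst,cv2.resize(im,None,fx=k,fy=k,interpolation=cv2.INTER_CUBIC))
E
python3 - <<'E'
from h import *
crop('s0.png','s0c.png',255,140,130,80,6);crop('d0.png','d0c.png',270,175,160,85,5)
E
```

```text
(no output)
```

View pics/s0c.png

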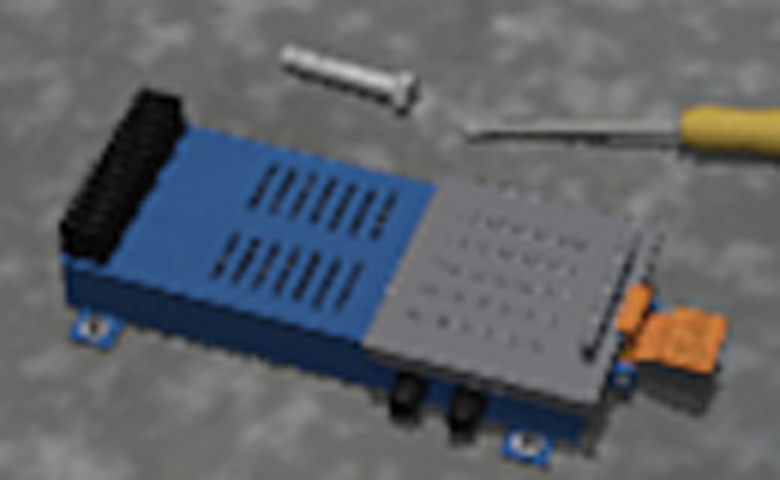

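View pics/d0c.png

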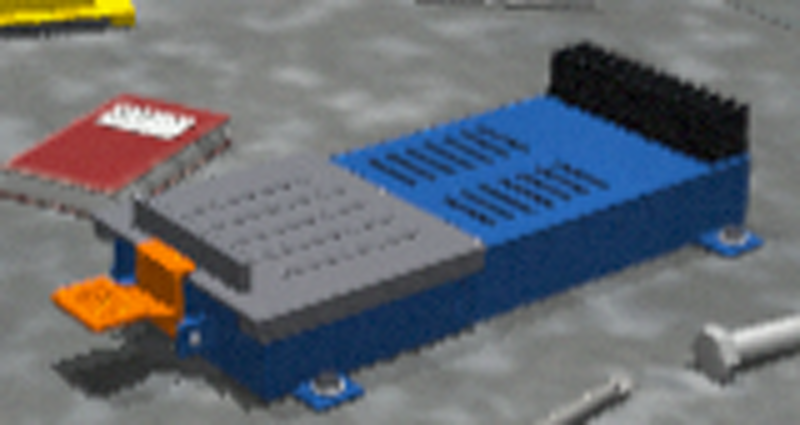

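```bash
python3 - <<'E'
from h import *
S=lambda x,y:(255+(x+.5)/6-.5,140+(y+.5)/6-.5)
D=lambda x,y:(270+(x+.5)/5-.5,175+(y+.5)/5-.5)
P={}
for nm,s,d,z in [('cov far R',(437,184),(482,246),40),('cov far L',(364,347),(333,156),40),('cov near R',(660,232),(262,330),40),('cov nearL',(597,402),None,40),
  ('deck far R',(187,127),(712,160),36),('deck far L',(103,262),(551,97),36),('pad outR',(728,317),(103,330),34),('pad outL',(714,373),(54,296),34)]:
    a=onz('scene',S(*s),z)
    if d: 
        b=onz('side',D(*d),z); X,e=tri([ray('scene',S(*s)),ray('side',D(*d))])
        print(nm,a.round(1),b.round(1),X.round(1),np.round(e,1))
        P[nm]=(a+b)/2
    else: print(nm,a.round(1));P[nm]=a
    
for p,q in [('cov far R','cov far L'),('deck far R','deck far L'),('cov far R','deck far R'),('cov far L','deck far L'),('pad outR','pad outL')]:
    v=P[q]-P[p];print(p,q,np.linalg.norm(v).round(1),np.degrees(np.arctan2(v[1],v[0])).round(2))
E
```

```text
cov far R [587.9  -5.4  40. ] [585.4 -12.4  40. ] [588.9  -7.8  37.3] [0.1 0.1]
cov far L [574.2 111.6  40. ] [582.3  99.4  40. ] [580.9 104.8  35.4] [4.9 4.9]
cov near R [471.1 -21.3  40. ] [470.  -30.2  40. ] [472.6 -24.8  36.6] [0.5 0.5]
cov nearL [458.3  96.5  40. ]
deck far R [727.9   7.3  36. ] [733.9  15.   36. ] [727.4   9.   38.9] [1. 1.]
deck far L [720.1 112.2  36. ] [718.4 115.3  36. ] [718.3 113.9  37.2] [1.1 1.1]
pad outR [421.5  13.6  34. ] [422.5  11.   34. ] [422.4  12.3  33. ] [0.7 0.7]
pad outL [415.2  50.9  34. ] [418.4  47.1  34. ] [417.3  48.8  32.6] [1.8 1.8]
cov far R cov far L 114.7 94.2
deck far R deck far L 103.3 96.47
cov far R deck far R 145.7 7.92
cov far L deck far L 141.3 3.34
pad outR pad outL 37.1 98.07
```

Both views give the unit a yaw of about 6.5° and put its origin near (602, 51). The pad's outer edge is at about (419, 31). Next I'll swing above the near end with the tool's y along the unit's x, and look with the wrist camera.

Request:
servo_tool:
  increments:
    - [0,0,0,0,-0.119]
    - [0,0,0,0,-0.119]
    - [0,0,0,0,-0.118]
    - [0,-3.4,1.4,0,0]
    - [0,-3.4,1.4,0,0]
    - [0,-3.4,1.4,0,0]
    - [0,-3.4,1.4,0,0]
    - [0,-3.4,1.4,0,0]
    - [0,-3.4,1.4,0,0]
    - [0,-3.4,1.4,0,0]
    - [0,-3.4,1.4,0,0]
    - [0,-3.4,1.4,0,0]
    - [0,-3.4,1.4,0,0]
    - [0,-3.4,1.4,0,0]
    - [0,-3.4,1.4,0,0]
    - [0,-3.4,1.4,0,0]
    - [0,-3.4,1.4,0,0]
    - [0,-3.4,1.4,0,0]
    - [0,-3.4,1.4,0,0]
    - [0,-3.4,1.4,0,0]

```text
t: 1.77
tool_pos: [446.3, 33.1, 303.7]
ee_rot: [-3.141, -0.0, 1.684]
wrist_force: [-0.3, 0.1, 0.7]
finger_gap: 0.997
```

```bash
python3 - <<'E'
from h import *
s=bot.get_state();print(s['t'],s['tool_pos'],s['ee_rot'],s['wrist_force'],s['joint_velocities'].round(3))
c=optics.get_calibration('wrist');snap('wrist','w0.png')
np.savez('w0.npz',**c);print(c, -c['R'].T@c['t'])
E
```

```text
1.7667 [446.30506445  33.11729055 303.68033872] [-3.14148471e+00 -1.00886548e-04  1.68376245e+00] [-0.32056948  0.09142212  0.6646166 ] [-0.877  0.512 -0.41   0.003 -0.11  -0.869]
{'camera_matrix': array([[348.41674954,   0.        , 324.63675262],
       [  0.        , 348.41674954, 197.48563532],
       [  0.        ,   0.        ,   1.        ]]), 'dist_coeffs': array([-0.07552616,  0.        ,  0.        ,  0.        ,  0.        ]), 'R': array([[-1.12986523e-01,  9.93596349e-01, -5.84627124e-04],
       [ 9.46145254e-01,  1.07770259e-01,  3.05278119e-01],
       [ 3.03386230e-01,  3.39391709e-02, -9.52263056e-01]]), 't': array([  17.45325077, -465.86908717,  243.80734013])} [368.78401806  24.59072699 374.39856519]
```

View pics/w0.png

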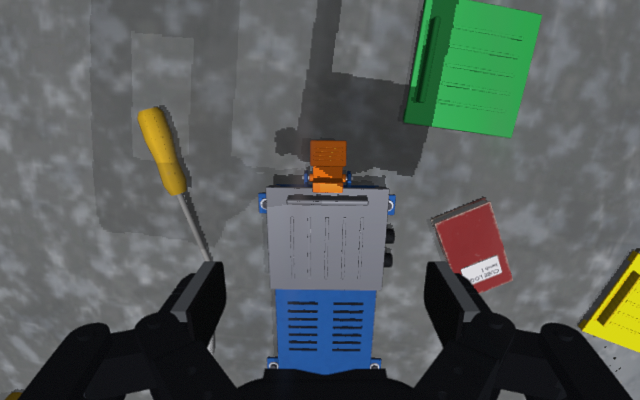

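The wrist view shows the pad at about (328,153), the rib line at about (328,200), and the log book and screwdriver clear of the unit. The arm was still moving during that shot, so I'll take it again settled.

Request:
servo_tool:
  increments:
    - [1,0,0,0,0]
    - [1,0,0,0,0]
    - [1,0,0,0,0]
    - [1,0,0,0,0]

```text
t: 2.15
tool_pos: [445.5, 36.0, 303.7]
ee_rot: [-3.141, -0.0, 1.686]
wrist_force: [-0.0, 0.3, -0.3]
finger_gap: 0.453
```

```bash
python3 - <<'E'
from h import *
s=bot.get_state();print(s['t'],s['tool_pos'],s['ee_rot'],s['wrist_force'],s['joint_velocities'].round(3),s['finger_gap'])
c=optics.get_calibration('wrist');im=snap('wrist','w1.png')
np.savez('w1.npz',**c);
crop('w1.png','w1c.png',240,130,180,140,4)
hsv=cv2.cvtColor(im,cv2.COLOR_BGR2HSV)
m=cv2.inRange(hsv,(5,150,90),(18,255,255));m[:,:250]=0;m[:,420:]=0
n,l,st,ce=cv2.connectedComponentsWithStats(m);print(st,ce)
E
```

```text
2.15 [445.54637847  36.03681094 303.742027  ] [-3.14129486e+00 -3.04488623e-04  1.68562417e+00] [-0.02169778  0.25753463 -0.26839119] [ 0.006 -0.004 -0.001 -0.001 -0.    -0.002] 0.45273762499246645
[[     0      0    640    400 254347]
 [   307    141     37     52   1653]] [[319.46841126 199.72544201]
 [324.36055656 164.81125227]]
```

View pics/w1c.png

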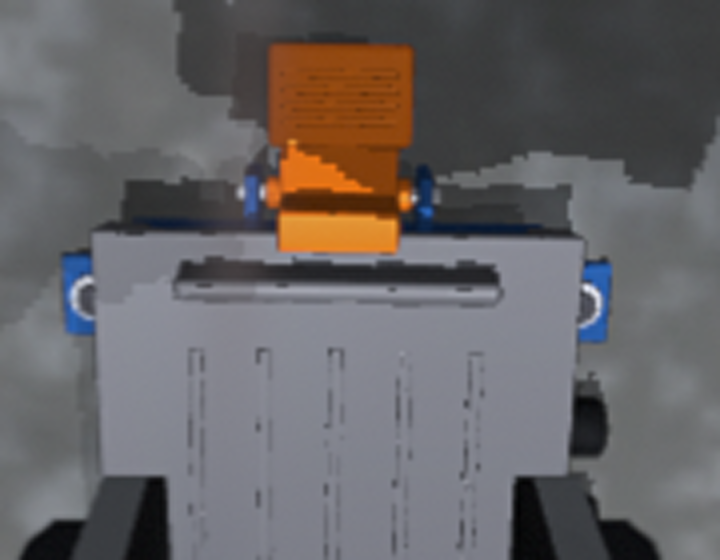

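```bash
python3 - <<'E'
from h import *
c=dict(np.load('w1.npz'))
W=lambda x,y:(240+(x+.5)/4-.5,130+(y+.5)/4-.5)
f=lambda x,y,z:onz('wrist',W(x,y),z,c)
pad=[f(270,44,34),f(412,44,34),f(270,146,34),f(412,148,34)]
ed=[f(93,232,40),f(585,238,40)]
rib=[f(175,283,54),f(500,288,54)]
for g in (pad,ed,rib):
    g=np.array(g);print(g.round(1).tolist(),g.mean(0).round(1))
for g in (pad[:2],ed,rib):
    v=g[1]-g[0];print(np.linalg.norm(v),np.degrees(np.arctan2(v[1],v[0]))-90)
yaw=np.radians(6.3)
ux=np.array([np.cos(yaw),np.sin(yaw),0]);uy=np.array([-ux[1],ux[0],0])
pc=np.mean(pad,0);t=bot.get_state()['tool_pos'];
for nm,p in (('pad',pc),('edge',np.mean(ed,0)),('rib',np.mean(rib,0)),('origin',pc+171*ux),('tcp',t)):
    print(nm,p.round(1),'rel pad unit',((p-pc)@ux).round(1),((p-pc)@uy).round(1))
E
```

```text
[[420.4, 16.1, 34.0], [416.5, 50.5, 34.0], [445.8, 18.6, 34.0], [442.2, 53.9, 34.0]] [431.2  34.8  34. ]
[[471.3, -23.1, 40.0], [458.7, 99.5, 40.0]] [465.   38.2  40. ]
[[477.6, -0.4, 54.0], [469.8, 78.1, 54.0]] [473.7  38.8  54. ]
34.693876212317605 6.597776305464478
123.27627233657239 5.872021170016112
78.8294426949586 5.672306788844367
pad [431.2  34.8  34. ] rel pad unit 0.0 0.0
edge [465.   38.2  40. ] rel pad unit 34.0 -0.3
rib [473.7  38.8  54. ] rel pad unit 42.7 -0.6
origin [601.2  53.5  34. ] rel pad unit 171.0 -0.0
tcp [445.6  36.1 303.9] rel pad unit 14.4 -0.3
```

The sizes check out: pad 35 mm wide, cover 123 mm, rib 79 mm, and the edge lies 34 mm from the pad against 33 given. Yaw is about 6.0°. Next I go above the pad, 3 mm outboard, with the fingers shut.

Request:
servo_tool:
  increments:
    - [1,0,-0.85,0,0.009]
    - [1,0,-0.85,0,0]
    - [1,0,0,3,0]
    - [1,0,0,3,0]
    - [1,0,0,3,0]
    - [1,0,0,3,0]
    - [1,0,0,3,0]
    - [1,0,0,2.5,0]
    - [1,0,0,0,0]
    - [1,0,0,0,0]
    - [1,0,0,0,0]

```text
t: 3.12
tool_pos: [429.9, 33.6, 130.6]
ee_rot: [3.14, 0.0, 1.676]
wrist_force: [-0.4, -0.1, 1.1]
finger_gap: 0.002
```

```bash
python3 - <<'E'
from h import *
s=bot.get_state();print(s['t'],s['tool_pos'],s['ee_rot'],s['wrist_force'],s['finger_gap'])
snap('wrist','w2.png');snap('side','d2.png');crop('d2.png','d2c.png',230,120,220,150,3)
E
```

```text
3.1167 [429.92039176  33.63828991 130.57310676] [3.13981007e+00 2.29222912e-04 1.67604123e+00] [-0.44725469 -0.05186219  1.11147242] 0.002395277865795297
```

View pics/w2.png

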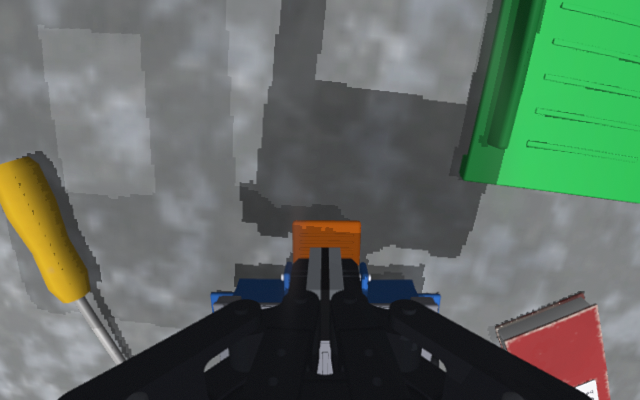

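View pics/d2c.png

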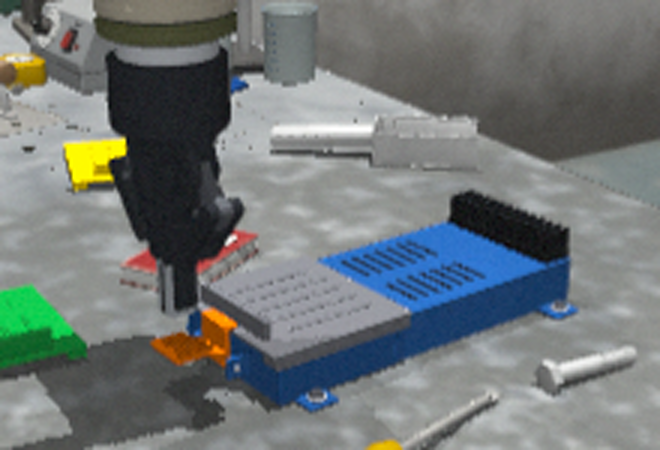

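The shut fingertips are centred over the pad, about 23 mm above it, and clear of the upright. Going down.

Request:
servo_tool:
  increments:
    - [1,0,-0.1,0.7,0]
    - [1,0,0,0.8,0]
    - [1,0,0,0.4,0]
    - [1,0,0,0,0]
    - [1,0,0,0,0]
    - [1,0,0,0,0]

```text
t: 3.72
tool_pos: [428.1, 33.0, 109.9]
ee_rot: [-3.141, -0.0, 1.675]
wrist_force: [0.6, -0.2, 0.5]
finger_gap: -0.003
```

Request:
servo_tool:
  increments:
    - [1,0,0,0.2,0]
    - [1,0,0,0.2,0]
    - [1,0,0,0,0]
    - [1,0,0,0,0]

```text
t: 4.05
tool_pos: [428.2, 33.0, 105.9]
ee_rot: [3.141, 0.0, 1.675]
wrist_force: [0.6, -0.4, 0.8]
finger_gap: 0.002
```

Request:
servo_tool:
  increments:
    - [1,0,0,0.2,0]
    - [1,0,0,0.2,0]
    - [1,0,0,0,0]
    - [1,0,0,0,0]

```text
t: 4.38
tool_pos: [427.3, 32.9, 101.7]
ee_rot: [-3.139, 0.0, 1.675]
wrist_force: [-5.4, -2.4, 7.0]
finger_gap: -0.001
```

```bash
python3 - <<'E'
from h import *
s=bot.get_state();print(s['t'],s['tool_pos'],s['wrist_force'])
snap('wrist','w3.png');crop('w3.png','w3c.png',200,180,250,160,3);snap('side','d3.png');crop('d3.png','d3c.png',260,180,130,90,5)
s=bot.get_state();print(s['t'],s['tool_pos'],s['wrist_force'])
E
```

```text
4.3833 [427.31631334  32.93934716 101.66446721] [-5.37617007 -2.42441406  6.95088295]
4.4833 [427.33161576  32.97028309 101.72832745] [-5.75832414 -0.99174283  6.85192567]
```

View pics/d3c.png

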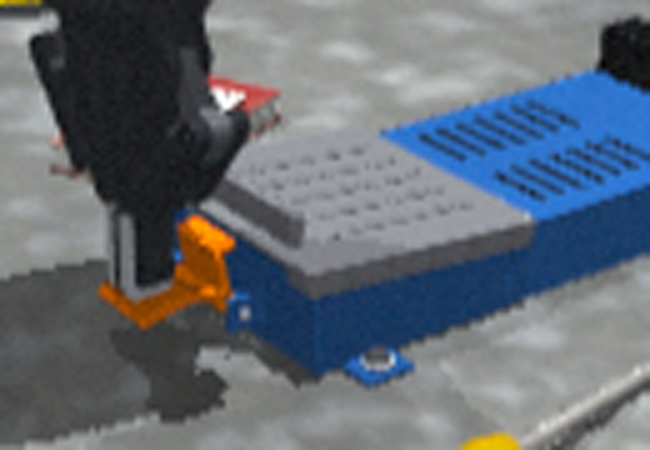

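View pics/w3c.png

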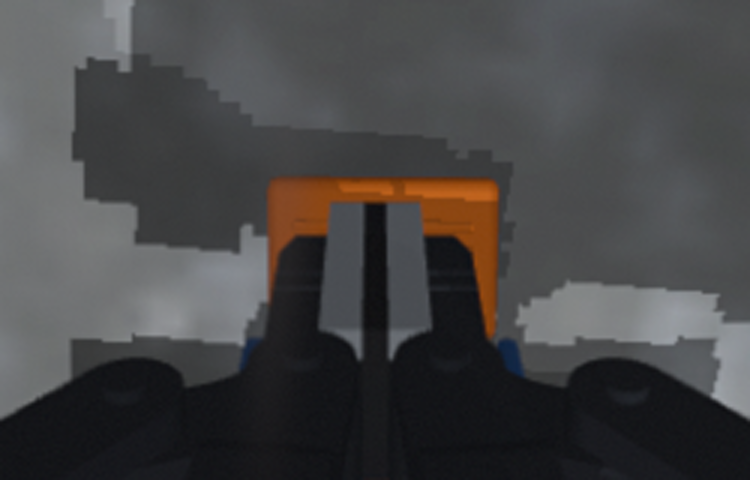

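The tab is pressed. The cover's near-right corner in the side view went up about 6 px (~10 mm), so the cover has sprung. I'll lift straight up, part the fingers partly for a two-point push, and check.

Request:
servo_tool:
  increments:
    - [1,0,-0.1,-0.3,0]
    - [1,0,0,-0.7,0]
    - [1,0,0,-1.5,0]
    - [1,0,0,-2,0]
    - [0.55,0,0,-2,0]
    - [0.55,0,0,0,0]
    - [0.55,0,0,0,0]
    - [0.55,0,0,0,0]
    - [0.55,0,0,0,0]

```text
t: 5.23
tool_pos: [426.4, 33.0, 165.9]
ee_rot: [-3.14, -0.0, 1.675]
wrist_force: [0.0, 0.1, -0.6]
finger_gap: 0.453
```

```bash
python3 - <<'E'
from h import *
s=bot.get_state();print(s['t'],s['tool_pos'],s['ee_rot'],s['wrist_force'],s['finger_gap'])
c=optics.get_calibration('wrist');np.savez('w4.npz',**c)
snap('wrist','w4.png');snap('side','d4.png');crop('d4.png','d4c.png',260,160,130,110,5)
E
```

```text
5.2333 [426.43036184  32.99103915 165.90697723] [-3.13994183e+00 -2.87773230e-04  1.67499304e+00] [ 0.00763832  0.14598679 -0.57709744] 0.45339855835017556
```

View pics/w4.png

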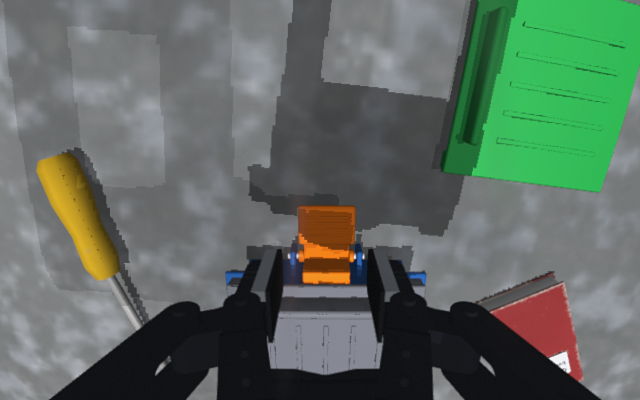

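View pics/d4c.png

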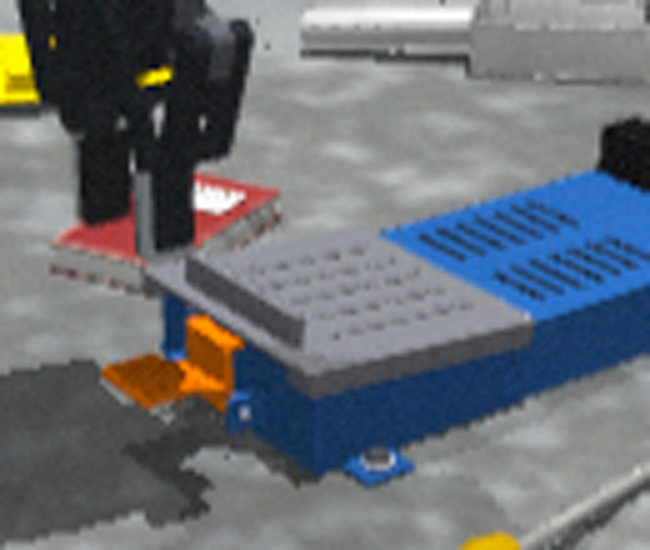

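The cover's near edge is up and the tab is back, with its nose now under the cover. The parted fingers hang above the front. Next I'll measure the fingertip height at this opening.

```bash
python3 - <<'E'
from h import *
T=np.array([426.4,33.0,165.9]);yaw=1.675
tx=np.array([np.cos(yaw),np.sin(yaw),0]);ty=np.array([np.sin(yaw),-np.cos(yaw),0])
cw=dict(np.load('w4.npz'))
im=cv2.imread('pics/d4.png')
for l in (60,67,73):
  P=[T+a*tx+b*ty-[0,0,l] for a in(-33,-19,19,33) for b in(-11,11)]
  print(l,(((proj('side',P)-[260,160]+.5)*5)-.5).round().tolist(),'w',proj('wrist',P,cw).round().tolist())
# raised rib and edge check in wrist: rel pad
crop('w4.png','w4c.png',210,230,230,150,3)
E
```

```text
60 [[152.0, 248.0], [202.0, 234.0], [132.0, 236.0], [182.0, 222.0], [81.0, 205.0], [129.0, 192.0], [63.0, 194.0], [111.0, 181.0]] w [[245.0, 255.0], [249.0, 300.0], [279.0, 255.0], [281.0, 300.0], [370.0, 255.0], [367.0, 300.0], [403.0, 255.0], [399.0, 300.0]]
67 [[153.0, 265.0], [202.0, 251.0], [133.0, 253.0], [182.0, 239.0], [82.0, 221.0], [130.0, 208.0], [64.0, 210.0], [112.0, 198.0]] w [[249.0, 247.0], [252.0, 291.0], [281.0, 247.0], [283.0, 291.0], [368.0, 247.0], [366.0, 291.0], [400.0, 247.0], [396.0, 291.0]]
73 [[153.0, 280.0], [203.0, 265.0], [133.0, 267.0], [183.0, 253.0], [82.0, 235.0], [131.0, 222.0], [65.0, 224.0], [112.0, 211.0]] w [[251.0, 241.0], [255.0, 284.0], [282.0, 242.0], [284.0, 284.0], [366.0, 242.0], [364.0, 284.0], [397.0, 242.0], [394.0, 284.0]]
```

View pics/w4c.png

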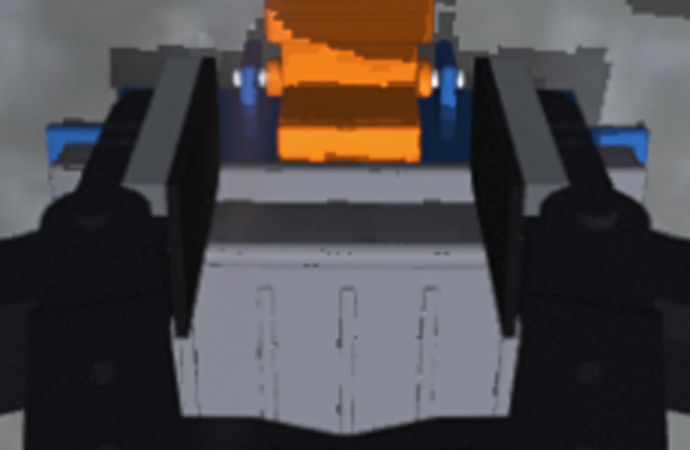

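Tip reach at this opening is about 66 mm ahead of the TCP. I go down to tip z of about 55, facing the raised rib (50–64), and advance to near contact.

Request:
servo_tool:
  increments:
    - [0.55,0.1,0,1.5,0.0]
    - [0.55,0,0,2,0]
    - [0.55,0,0,1,0]
    - [0.55,0,0.8,0,0]
    - [0.55,0,0.8,0,0]
    - [0.55,0,0.8,0,0]
    - [0.55,0,0.4,0,0]
    - [0.55,0,0,0,0]
    - [0.55,0,0,0,0]
    - [0.55,0,0,0,0]

```text
t: 6.17
tool_pos: [455.0, 36.9, 122.2]
ee_rot: [3.141, 0.0, 1.675]
wrist_force: [-0.0, -0.2, -0.7]
finger_gap: 0.457
```

```bash
python3 - <<'E'
from h import *
s=bot.get_state();print(s['t'],s['tool_pos'],s['ee_rot'],s['wrist_force'],s['finger_gap'])
snap('side','d5.png');crop('d5.png','d5c.png',260,160,130,110,5)
E
```

```text
6.1667 [454.97494565  36.87016916 122.19070576] [3.14137260e+00 5.07405766e-05 1.67508064e+00] [-0.01351027 -0.16150153 -0.74145971] 0.4568721616852994
```

View pics/d5c.png

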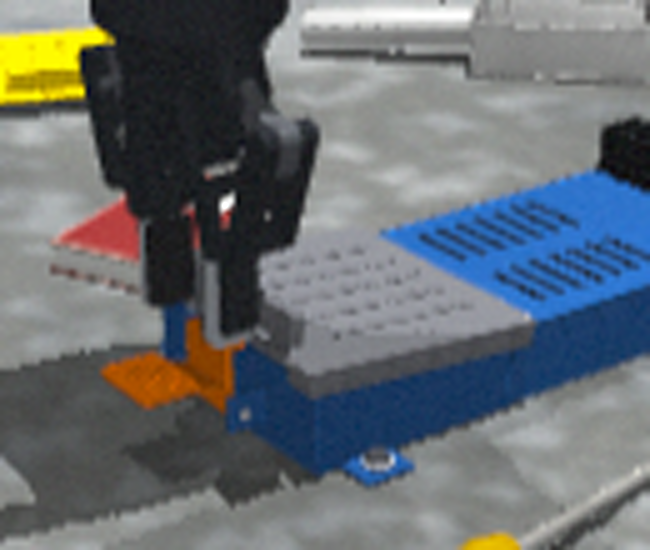

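The fingertips stand just before the rib, below its top and above the plate. Pushing gently now.

Request:
servo_tool:
  increments:
    - [0.55,0,0.3,0,0]
    - [0.55,0,0.3,0,0]
    - [0.55,0,0.3,0,0]
    - [0.55,0,0.3,0,0]
    - [0.55,0,0.3,0,0]
    - [0.55,0,0,0,0]
    - [0.55,0,0,0,0]

```text
t: 6.8
tool_pos: [470.0, 38.4, 121.9]
ee_rot: [3.141, -0.0, 1.675]
wrist_force: [-0.2, -0.2, -0.4]
finger_gap: 0.446
```

```bash
python3 - <<'E'
from h import *
s=bot.get_state();print(s['t'],s['tool_pos'],s['wrist_force'],s['finger_gap'])
snap('side','d6.png');crop('d6.png','d6c.png',260,160,150,110,5)
E
```

```text
6.8 [470.03498673  38.42553093 121.91711029] [-0.2349638  -0.15598134 -0.41112769] 0.4464877173374757
```

View pics/d6c.png

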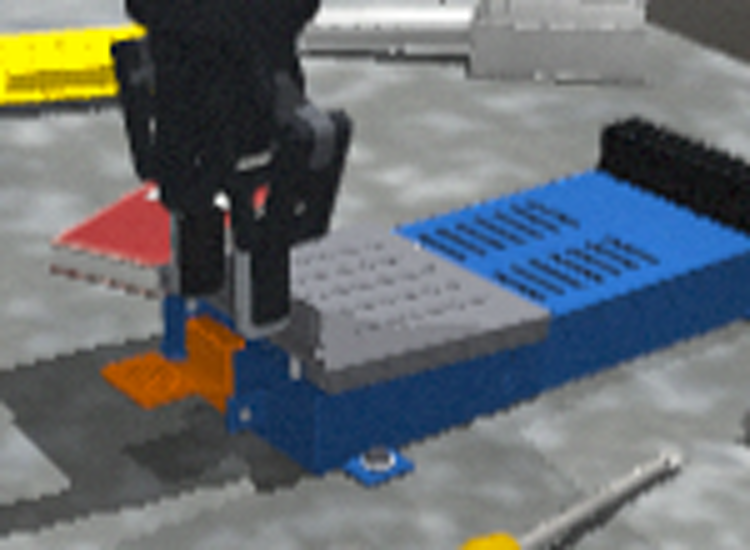

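The cover has slid about 9 mm with the fingers on the rib. I continue past the drop, lowering about 3 mm to follow it.

Request:
servo_tool:
  increments:
    - [0.55,0,0.3,0,0]
    - [0.55,0,0.3,0,0]
    - [0.55,0,0.3,0,0]
    - [0.55,0,0.3,0.1,0]
    - [0.55,0,0.3,0.1,0]
    - [0.55,0,0.3,0.1,0]
    - [0.55,0,0.3,0,0]
    - [0.55,0,0,0,0]
    - [0.55,0,0,0,0]

```text
t: 7.6
tool_pos: [491.0, 40.6, 118.9]
ee_rot: [3.141, 0.0, 1.675]
wrist_force: [-0.5, -0.3, -0.3]
finger_gap: 0.453
```

```bash
python3 - <<'E'
from h import *
s=bot.get_state();print(s['t'],s['tool_pos'],s['wrist_force'],s['finger_gap'])
snap('side','d7.png');crop('d7.png','d7c.png',260,160,150,110,5)
E
```

```text
7.6 [490.98292605  40.61078982 118.88920929] [-0.51368239 -0.2718864  -0.25421711] 0.4530026576636421
```

View pics/d7c.png

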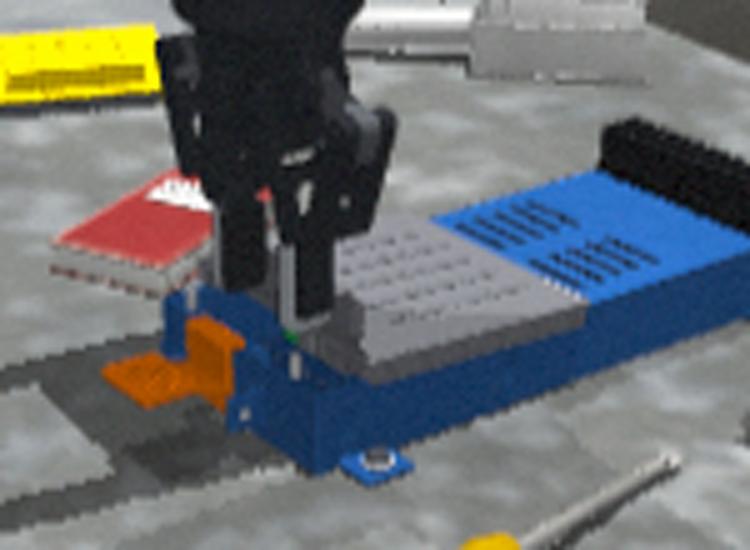

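The cover has travelled about 30 mm, running straight with low force, and the lugs have dropped onto the rim. Continuing.

Request:
servo_tool:
  increments:
    - [0.55,0,0.4,0.1,0]
    - [0.55,0,0.5,0,0]
    - [0.55,0,0.5,0,0]
    - [0.55,0,0.5,0,0]
    - [0.55,0,0.5,0,0]
    - [0.55,0,0.5,0,0]
    - [0.55,0,0.5,0,0]
    - [0.55,0,0.5,0,0]
    - [0.55,0,0.5,0,0]
    - [0.55,0,0.5,0,0]
    - [0.55,0,0.5,0,0]
    - [0.55,0,0.5,0,0]
    - [0.55,0,0.5,0,0]
    - [0.55,0,0.5,0,0]
    - [0.55,0,0.3,0,0]
    - [0.55,0,0.2,0,0]
    - [0.55,0,0,0,0]
    - [0.55,0,0,0,0]

```text
t: 9.15
tool_pos: [564.4, 48.3, 118.0]
ee_rot: [3.141, 0.0, 1.675]
wrist_force: [-0.2, 0.2, 0.8]
finger_gap: 0.448
```

```bash
python3 - <<'E'
from h import *
s=bot.get_state();print(s['t'],s['tool_pos'],s['wrist_force'],s['finger_gap'])
snap('side','d8.png');crop('d8.png','d8c.png',270,130,160,120,5);snap('scene','s8.png');crop('s8.png','s8c.png',255,140,130,80,6)
E
```

```text
9.15 [564.43159845  48.3042748  117.96598105] [-0.24924806  0.17219733  0.8417639 ] 0.44760815863750114
```

View pics/d8c.png

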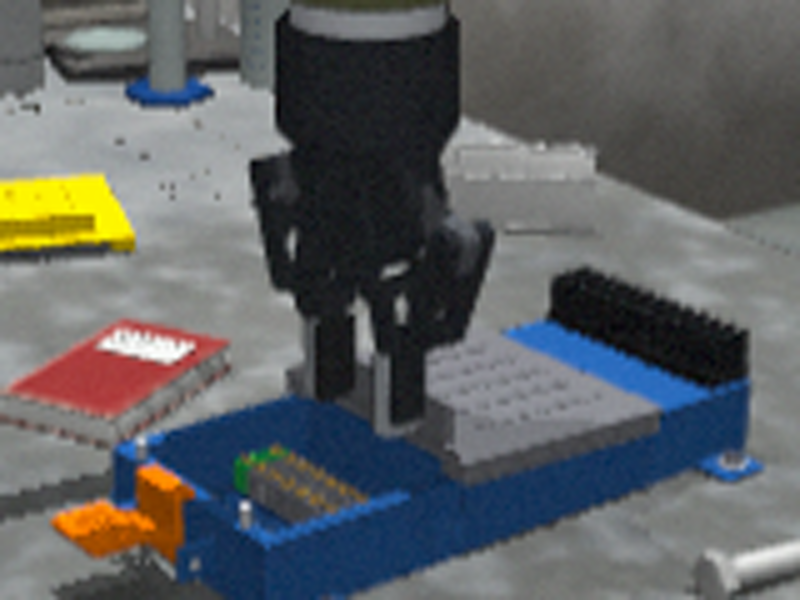

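View pics/s8c.png

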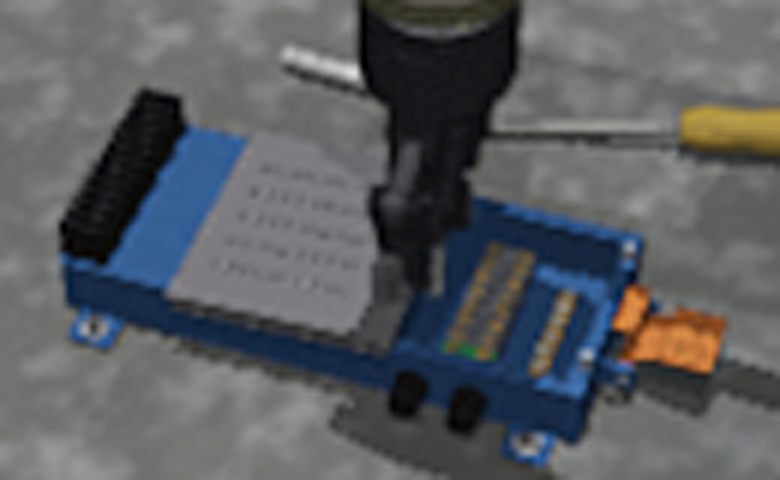

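```bash
python3 - <<'E'
from h import *
S=lambda x,y:(255+(x+.5)/6-.5,140+(y+.5)/6-.5)
D=lambda x,y:(270+(x+.5)/5-.5,130+(y+.5)/5-.5)
yaw=.105;ux=np.array([np.cos(yaw),np.sin(yaw),0]);uy=np.array([-ux[1],ux[0],0]);O=np.array([601.2,53.0,0])
u=lambda X:((X-O)@ux,(X-O)@uy)
for nm,X in [('s farR before',onz('scene',S(437,184),40)),('s farL before',onz('scene',S(364,347),40)),('s farR',onz('scene',S(248,142),40)),('s farL',onz('scene',S(168,295),40)),
 ('d farR before',onz('side',(366,223.8),40)),('d farR',onz('side',D(660,408),40)),('d farL before',onz('side',(336.2,205.8),40)),('d farL',onz('side',D(507,332),40))]: print(nm,np.round(u(X),1))
E
```

```text
s farR before [-19.3 -56.7]
s farL before [-20.7  61.1]
s farR [ 84.6 -54.6]
s farL [83.  60.1]
d farR before [-22.6 -63.4]
d farR [ 83.2 -62. ]
d farL before [-13.9  48.2]
d farL [90.  45.5]
```

Both views give about 104 mm of travel, and I want some margin, so 12 mm more. After that I back off and rise.

Request:
servo_tool:
  increments:
    - [0.55,0,0.3,0,0]
    - [0.55,0,0.3,0,0]
    - [0.55,0,0.3,0,0]
    - [0.55,0,0.2,0,0]
    - [0.55,0,0.1,0,0]
    - [0.55,0,0,0,0]
    - [0.55,0,0,0,0]
    - [0.55,0,0,0,0]

```text
t: 9.92
tool_pos: [576.3, 49.5, 117.9]
ee_rot: [3.141, 0.0, 1.675]
wrist_force: [-0.3, 0.2, 0.6]
finger_gap: 0.448
```

Request:
servo_tool:
  increments:
    - [0.55,0,-0.3,0,0]
    - [0.55,0,-0.7,0,0]
    - [0.55,0,-1.0,-0.5,0]
    - [0.55,0,-1.0,-2,0]
    - [0.55,0,-1,-3,0]
    - [0.55,0,-2,-3,0]
    - [0.55,0,-2,-3,0]
    - [0.55,0,-3,-2,0]
    - [0.55,0,-3,-2,0]
    - [0.55,0,-3,-2,0]
    - [0.55,0,0,0,0]
    - [0.55,0,0,0,0]
    - [0.55,0,0,0,0]
    - [0.55,0,0,0,0]

```text
t: 11.08
tool_pos: [407.1, 31.9, 291.6]
ee_rot: [-3.14, -0.0, 1.675]
wrist_force: [-0.3, -0.6, -0.6]
finger_gap: 0.449
```

```bash
python3 - <<'E'
from h import *
s=bot.get_state();print(s['t'],s['tool_pos'],s['wrist_force'],s['joint_velocities'].round(3))
snap('side','d9.png');crop('d9.png','d9c.png',270,160,160,100,5);snap('scene','s9.png');crop('s9.png','s9c.png',255,140,130,80,6);c=optics.get_calibration('wrist');np.savez('w9.npz',**c);snap('wrist','w9.png')
E
```

```text
11.0833 [407.05022323  31.8816004  291.61069673] [-0.31335593 -0.58404576 -0.6359152 ] [ 0.001  0.023 -0.004  0.     0.003 -0.001]
```

View pics/d9c.png

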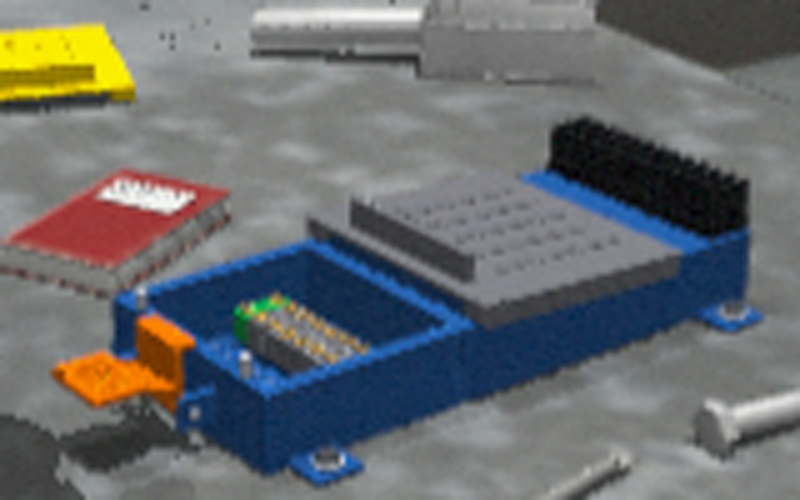

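View pics/s9c.png

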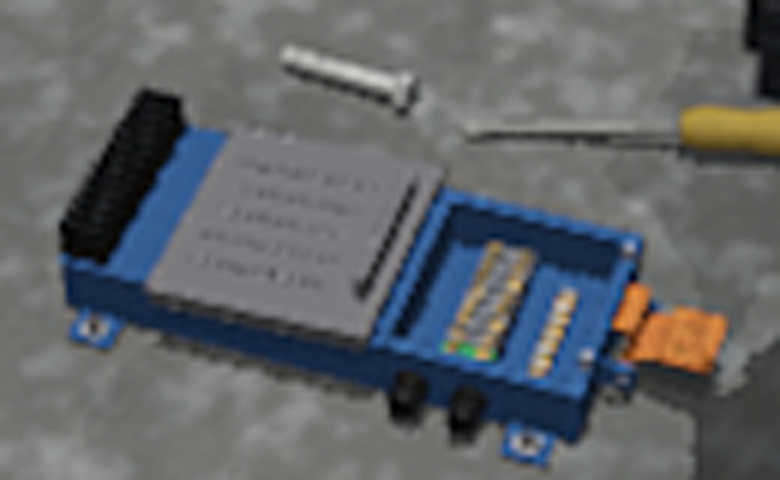

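View pics/w9.png

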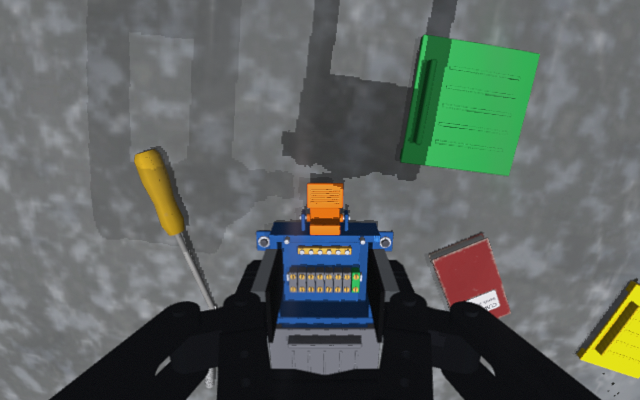

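```bash
python3 - <<'E'
from h import *
S=lambda x,y:(255+(x+.5)/6-.5,140+(y+.5)/6-.5)
D=lambda x,y:(270+(x+.5)/5-.5,160+(y+.5)/5-.5)
yaw=.105;ux=np.array([np.cos(yaw),np.sin(yaw),0]);uy=np.array([-ux[1],ux[0],0]);O=np.array([601.2,53.0,0])
u=lambda X:((X-O)@ux,(X-O)@uy)
for nm,X in [('s farR',onz('scene',S(224,130),40)),('s farL',onz('scene',S(148,289),40)),('d farR',onz('side',D(681,254),40)),('d farL',onz('side',D(525,174),40))]: print(nm,np.round(u(X),1))
print(proj('scene',[O+45*ux+[0,0,36]]))
def diff(a,b):
    d=cv2.absdiff(cv2.imread('pics/'+a),cv2.imread('pics/'+b)).max(2);return d
d=diff('s0.png','s9.png')
for n,(x0,y0,x1,y1) in dict(bolt=(300,145,327,160),driver=(330,155,400,170),book=(292,222,337,250)).items(): print(n,(d[y0:y1,x0:x1]>40).sum())
print(bot.sign_off())
E
```

```text
s farR [ 99.9 -59. ]
s farL [94.  59.5]
d farR [ 93.9 -64.5]
d farL [104.  48.]
[[301.61341705 178.84965117]]
bolt 0
driver 14
book 0
the job is handed in; nothing more can be done
None
```

The terminal compartment is fully open and the cover lies on the slotted deck. I handed the job in at about 11 s of the 48 s allowed, and the sign-off gave no verdict.

- **What I did:** I pressed the orange tab with the shut fingertips until the cover's near edge sprang up about 10 mm. Then I parted the fingers and pushed the rib at two points straight back along the unit, lowering slightly after the lugs dropped onto the rim. Last, I backed off and rose clear.
- **Travel:** The cover moved about 116 mm, so its centre is at unit x of about +37 mm (allowed range 24 to 70 mm). The far corners read unit x = 94 to 100 mm in the scene view and 94 to 104 mm in the side view.
- **Sideways position:** The scene view puts the cover on the centre line, within about 1 mm. The side view's corners lean about 8 mm to the right. They leaned the same way when the cover was still seated, so I took this as picking error.
- **Tab and arm:** The tab is back up. The arm is well away from everything and the wrist force reads about zero.
- **Bystanders:** Comparing the scene pictures before and after, the bolt and log book areas show no change. The screwdriver area differs by 14 pixels, but the screwdriver looks to be in the same place.

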